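Slide the freezer plate under the chilling stand

ROBOT

A 6-joint arm with a two-finger parallel gripper is mounted at the origin on the work surface. World frame = base frame: x ahead of the robot, y to its left, z up, the work surface at z = 0. Lengths are in m, angles in degrees, forces in N, time in s.
With the tool pointing down it reaches from about 0.35 to 0.875 m from the base axis. Payload 4.2 kg.
Tool frame: the origin (TCP) lies on the centre line of the jaws, within the pads' length; the fingertips stand 19 mm ahead of it and the grasp point (between the pads) is the TCP; x points along the fingers, y is the direction in which the jaws open and shut, and the axes are right-handed (so a half turn about x gives the same grasp; the last joint's range is limited). The gripper opens to 87 mm and grips with 3 to 60 N. Pads are 19 mm wide; open, the fingers measure 117 mm over their backs; the gripper's body (75 mm by 190 mm) begins 51 mm behind the grasp point.
Start: joints at [-49.756, 22.042, 0.453, 0, -68.411, -14.817], TCP at [0.268, -0.564, 0.242] pointing down, gripper open.
Joint ranges: [-179.83, 179.83], [-69.29, 118.12], [-61.27, 80.66], [-181.25, 117.63], [-171.15, -9.14], [-177.46, 177.46]. Speed limits (degrees/s): [159.86, 159.86, 180, 180, 180, 180].

INTERFACE

Orientations are given as a 3x3 rotation matrix whose columns are the frame's x, y, z axes.
In Python, from station import * gives the robot as it stands.
- The arm moves only by the shell command python3 -m creep 'ROWS'. ROWS is JSON, a list of rows, each a list of 5 numbers: the opening, from 0 (shut) to 1 (fully open), then the shift along the world's x, y, z in mm, then the turn about the world's z in rad. In form: [[jaw, x, y, z, turn], ...]. A call has exactly 8 rows; each row is the pose to reach, as a shift and turn from the pose measured when the call began; what a row does not reach only later rows make up. A row lasts 1/10 s, in which the tool goes at most 50 mm and 8.59 degrees, less where a joint would pass 70% of its speed; a pose out of reach is approached as far as the arm can. A call with a gripper value outside its range is refused whole. The fingers move at their own pace and stop on an object; the grip force is fixed at half the most. Time passes only in rows, so rows that repeat a pose let the fingers close, or fill a call up. It gives the time, the measured TCP pose, the force and the opening at its end, in the units of the state.
- sense(): the state, without advancing time (a new reading comes with each control period).
- capture(name): name is "scene" or "top" or "wrist"; returns a dict with "image" (480x640x3 uint8, blue, green, red), "z_map" (480x640 float32, m along the optical axis (not along the pixel's ray), 0 where there is no reading), "mtx" (3x3 intrinsics, pixels), "eye" and "attitude" of the camera in the world. Camera axes: x right, y up, looking along -z (the intrinsics and any distortion apply to the point x, -y, -z); pixel columns grow to the right and rows downward; lengths in m; the calibration is good to about 2 mm. A picture is of the moment at which its call begins.
- finish_job(): hands the job in, once; it reports no verdict.
Trained networks look in a picture, given as the dict that the camera call returned (one of the last four; its "shot" number tells which), for a name from the list of things; names that differ only in an ending like _2 or _b are one class to them, and where a whole thing is asked for, a point or a joint stands for the part that bears it (a point fixed in the world has none). Each returns a list of dicts, best first, with "confidence" (0 to 1); they miss things now and then, are a little off and sometimes report something else, mostly with a low value. They report only what shows in the picture. A call takes as long as a camera call.
- look_for(picture, thing): "box" ([left, top, right, bottom] in pixels, round what is visible of it).
- mark_of(picture, thing): "centre" ([column, row] in pixels: a listed point, or the origin of a listed thing).
The state is a dict: "time_s": time; "joints": joint angles; "joint_velocities": joint speeds; "effort": joint torques, N m; "tcp_pos": TCP position; "ee_rot": TCP orientation; "wrist_force": force on the tool from outside, world axes, zero at the start; "moment": the same for the moment, N m; "gripper_width": opening from 0.0 (shut) to 1.0 (fully open).
Only numpy, scipy, OpenCV 4.12 (cv2) and the standard library are available. Lean on these libraries where they do the work, as an engineer would, in place of code of your own. Each camera call takes 0.05 s, during which the arm holds its last target.

TASK

With the fingertips, push the thin freezer plate across the table and in under the low steel stand that carries the bowl, until its leading edge lies square against the stop bar at the back of the stand. Keep it sliding flat on the table: do not tip it or lift it. Leave the bowl on the stand where it is, and leave the thicker freezer plate (too thick to fit) and the other things on the table alone.

Things in the scene. Friction and masses are not known exactly. Their poses are not given: they have to be found in the camera images.
- plate: the thin freezer plate: flat rigid blue plastic slab with three pale rectangles on top, 150 long (its x) x 110 wide (its y) x 16 mm thick, edges rounded 3 mm, about 0.4 kg, loose, flat on the table. Origin: centre of its underside; z up. At the start its +x end points into the stand within about 25 degrees; either end may lead.
- stand: low steel bridge, fixed. Origin: on the table under its centre; its x axis is the way the plate goes in. Two side walls 8 mm thick run from x = -60 (open mouth) to +60 mm, 132 mm clear between them, 148 over all. Top sheet over x = -60 to +35 mm, underside 21, top 25 mm above the table: 5 mm headroom and 11 mm each side for the plate.
- mouth (a point): middle of the stand's mouth, 10.5 mm above the table (stand x = -60 mm, y = 0); axes as the stand's. With the plate home, its last 40 mm stick out of the mouth, so fingers need not go under the sheet
- stop (a point): middle of the inner face of the stop bar (10 mm thick, 21 mm high), 8 mm above the table (stand x = +50 mm, y = 0); axes as the stand's. The plate is home with its origin 75 mm before this, at stand x = -25 mm. A 15 mm gap between top sheet and bar is open from above
- bowl: steel bowl, 100 mm across and 48 mm high, loose, standing on the stand's top sheet; origin: centre of its underside
- thick_plate: the thicker freezer plate, same look and outline (150 x 110 mm) but 34 mm thick, loose, flat on the table past the stand, on the robot's left; not to be moved; origin: centre of its underside
- jar: amber glass jar with white lid, 56 mm across, 70 mm high, loose, beside the stand's mouth; origin: centre of its underside
- cup: white plastic cup, 60 mm across, 65 mm high, loose, on the other side of the mouth; origin: centre of its underside
- bottle: white bottle, 60 mm across, 150 mm high, loose; origin: centre of its underside
- tub: open grey plastic tub 110 x 90 x 50 mm high, loose; origin: centre of its underside
- spoon: steel spoon, 200 mm long along its x axis, loose; lies flat on the table

How it is judged:
By the outcome, as a careful person would: the job done as asked, in the order asked, and still so for the second after the job is handed in, with the robot touching nothing.
It also fails if it takes over 64 s, if anything falls off the work surface, if the arm or the gripper's body presses on something with over 40 N, if the wrist force passes 120 N, or if a joint passes its speed limit or range.

## Working session

There is one attempt and no reset: what is moved stays moved. The work goes in short steps, Python scripts to look and compute and a shell command to move; the robot and the scene stay as the last step left them, time stands still between calls to the robot, and variables do not carry over. Pictures are saved under pics/ and viewed, and the job is handed in when it is done.

```bash
mkdir -p pics; ls
cat > h.py <<'E'
from station import *
import numpy as np, cv2
def ray(c,px):
    K=np.array(c['mtx']);R=np.array(c['attitude'])
    d=np.array([(px[0]-K[0,2])/K[0,0],-(px[1]-K[1,2])/K[1,1],-1.]);return np.array(c['eye']),R@d
def at_z(c,px,z):
    e,d=ray(c,px);return e+d*(z-e[2])/d[2]
def cloud(c):
    K=np.array(c['mtx']);R=np.array(c['attitude']);z=c['z_map']
    v,u=np.mgrid[0:480,0:640]
    P=np.stack([(u-K[0,2])/K[0,0]*z,-(v-K[1,2])/K[1,1]*z,-z],-1)@R.T+np.array(c['eye'])
    P[z<=0]=np.nan
    return P
E
python3 - <<'E'
from h import *
s=sense();print(s['time_s'],s['tcp_pos'],s['gripper_width'],np.round(s['ee_rot'],3))
for n in ['top','scene']:
    c=capture(n);cv2.imwrite(f'pics/{n}0.png',c['image']);print(n,np.round(c['eye'],3),c['mtx'],np.round(c['attitude'],3), {k for k in c})
    for t in ['plate','stand','mouth','stop','bowl','thick_plate','jar','cup']:
        m=mark_of(c,t)[:2]; print(t,[(np.round(x['centre']),round(x['confidence'],2),np.round(at_z(c,x['centre'],.01),3)) for x in m])
E
```

```text
pics
0.0 [ 0.26812682 -0.56391632  0.24045672] 0.9990381268194051 [[-0.001 -0.429  0.903]
 [ 0.002  0.903  0.429]
 [-1.     0.002 -0.   ]]
top [ 0.428 -0.002  1.319] [[547.7821074    0.         316.76629942]
 [  0.         547.7821074  235.16786259]
 [  0.           0.           1.        ]] [[-0.001  0.994 -0.107]
 [-1.    -0.     0.006]
 [ 0.006  0.107  0.994]] {'mtx', 'image', 'attitude', 'shot', 'z_map', 'eye'}
plate [(array([335., 241.]), 0.6, array([ 0.556, -0.054,  0.01 ])), (array([266., 312.]), 0.32, array([0.388, 0.11 , 0.01 ]))]
stand []
mouth [(array([261., 243.]), 0.57, array([0.55 , 0.124, 0.01 ])), (array([153., 286.]), 0.49, array([0.449, 0.38 , 0.01 ]))]
stop [(array([213., 239.]), 0.84, array([0.559, 0.239, 0.01 ]))]
bowl [(array([240., 240.]), 0.78, array([0.557, 0.173, 0.01 ]))]
thick_plate [(array([153., 284.]), 0.72, array([0.453, 0.379, 0.01 ]))]
jar [(array([270., 313.]), 0.78, array([0.383, 0.101, 0.01 ]))]
cup [(array([274., 179.]), 0.81, array([0.707, 0.092, 0.01 ]))]
scene [1.212 0.568 0.736] [[507.14917378   0.         322.29098261]
 [  0.         507.14917378 235.80047638]
 [  0.           0.           1.        ]] [[-0.688 -0.446  0.572]
 [ 0.725 -0.435  0.534]
 [ 0.011  0.782  0.623]] {'mtx', 'image', 'attitude', 'shot', 'z_map', 'eye'}
plate [(array([320., 243.]), 0.74, array([ 0.569, -0.039,  0.01 ]))]
stand [(array([403., 293.]), 0.66, array([0.565, 0.19 , 0.01 ]))]
mouth [(array([384., 275.]), 0.65, array([0.551, 0.13 , 0.01 ]))]
stop [(array([424., 299.]), 0.71, array([0.55 , 0.231, 0.01 ]))]
bowl [(array([405., 276.]), 0.92, array([0.521, 0.164, 0.01 ]))]
thick_plate [(array([513., 311.]), 0.82, array([0.457, 0.375, 0.01 ]))]
jar [(array([419., 239.]), 0.83, array([0.398, 0.113, 0.01 ]))]
cup [(array([320., 309.]), 0.64, array([0.715, 0.101, 0.01 ]))]
```

View pics/top0.png

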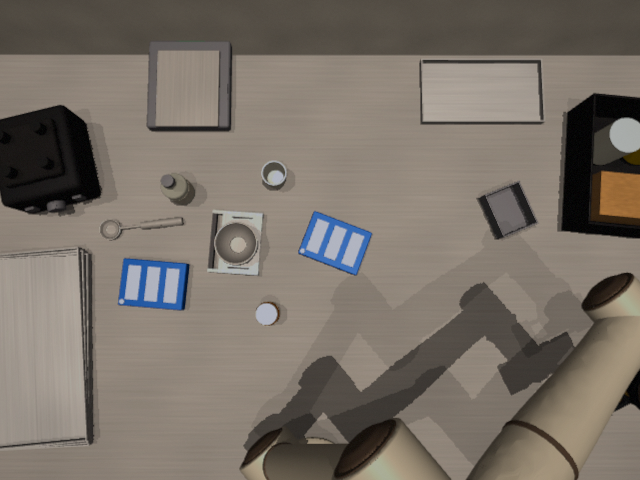

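View pics/scene0.png

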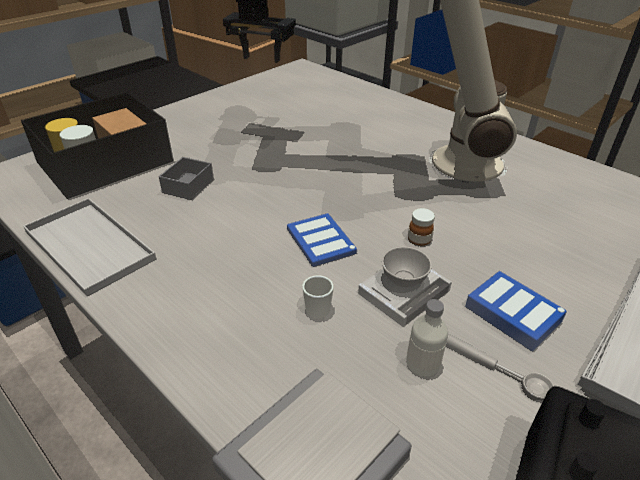

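```bash
cat >> h.py <<'E'
def plate(c,lo=None):
    im=c['image'];hsv=cv2.cvtColor(im,cv2.COLOR_BGR2HSV)
    m=((hsv[...,0]>100)&(hsv[...,0]<125)&(hsv[...,1]>130)).astype(np.uint8)
    out=[]
    cs,_=cv2.findContours(m,cv2.RETR_EXTERNAL,cv2.CHAIN_APPROX_NONE)
    for k in cs:
        if cv2.contourArea(k)<800: continue
        w=np.array([at_z(c,p,.012)[:2] for p in k[:,0].astype(float)],np.float32)*1000
        r=cv2.minAreaRect(w); b=cv2.boxPoints(r)
        e=[b[1]-b[0],b[2]-b[1]];l=max(e,key=np.linalg.norm);l=l if l[1]>0 else -l
        out.append((np.round(r[0],1),np.round(sorted(r[1]),1),round(float(np.degrees(np.arctan2(l[1],l[0]))),1)))
    return out
E
python3 - <<'E'
from h import *
c=capture('top');print(plate(c))
P=cloud(c)
for lo,hi in [(.018,.034)]:
    m=(P[...,2]>lo)&(P[...,2]<hi);m=m&(P[...,0]>.46)&(P[...,0]<.66)&(P[...,1]>.08)&(P[...,1]<.28)
    p=P[m];print(len(p),np.median(p[:,2]));r=cv2.minAreaRect((p[:,:2]*1000).astype(np.float32));print(r,cv2.boxPoints(r).round())
m=cv2.resize(c['image'][190:300,180:400],None,fx=3.5,fy=3.5,interpolation=cv2.INTER_CUBIC);cv2.imwrite('pics/t1.png',m)
c=capture('scene');print(plate(c))
P=cloud(c)
m=(P[...,2]>.018)&(P[...,2]<.03);m=m&(P[...,0]>.46)&(P[...,0]<.66)&(P[...,1]>.08)&(P[...,1]<.28)
p=P[m];print(len(p),np.median(p[:,2]));r=cv2.minAreaRect((p[:,:2]*1000).astype(np.float32));print(r,cv2.boxPoints(r).round())
E
```

```text
[(array([453.6, 377.2]), array([109.5, 156.7]), 85.0), (array([550.9, -53.3]), array([108.8, 148.1]), 68.9)]
1720 0.025060646030028555
((550.949462890625, 184.62548828125), (120.51988983154297, 148.53089904785156), 86.21561431884766) [[473. 129.]
 [621. 120.]
 [629. 240.]
 [481. 250.]]
[(array([433.9, 371.9]), array([113.2, 157.1]), 85.1), (array([1106.9, -386.6]), array([ 70.6, 207.7]), 81.4), (array([551.7, -53.2]), array([108.5, 150.4]), 69.0), (array([-850.7, -710.7]), array([176.2, 918.3]), 36.6)]
1902 0.023507025885626698
((551.5567626953125, 183.4017791748047), (122.81334686279297, 151.48858642578125), 86.18621826171875) [[472. 127.]
 [623. 117.]
 [631. 240.]
 [480. 250.]]
```

View pics/t1.png

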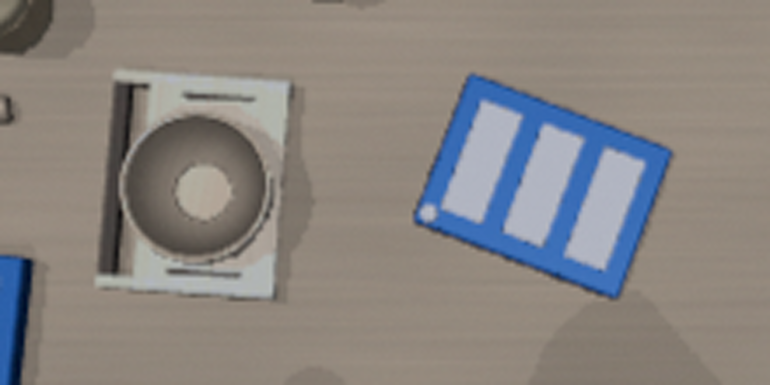

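```bash
python3 -m creep '[[0,49,66,0,0.14],[0,98,132,0,0.28],[0,147,198,0,0.42],[0,196,264,0,0.56],[0,245,330,0,0.7],[0,294,396,0,0.84],[0,343,462,0,0.98],[0,392,526,0,1.058]]'
python3 -c "
from h import *
s=sense();print(s['time_s'],s['tcp_pos'],np.round(s['ee_rot'],3),s['gripper_width'],s['wrist_force'])"
```

```text
time_s: 1.8
tcp_pos: [0.5079, -0.2415, 0.242]
ee_rot: [[0.001, -0.998, 0.065], [-0.0, 0.065, 0.998], [-1.0, -0.001, -0.0]]
wrist_force: [0.2, -1.1, 0.0]
gripper_width: 0.355
1.8 [ 0.5079295  -0.24154181  0.24197735] [[ 0.001 -0.998  0.065]
 [-0.     0.065  0.998]
 [-1.    -0.001 -0.   ]] 0.35540806995001784 [ 0.21516405 -1.10116839  0.01164917]
```

```bash
python3 -m creep '[[0,30,40,0,0],[0,60,80,0,0],[0,90,120,0,0],[0,120,160,0,0],[0,150,195,0,0],[0,157,203,0,0],[0,157,203,-50,0],[0,157,203,-90,0]]'
```

```text
time_s: 2.6
tcp_pos: [0.665, -0.0379, 0.1509]
ee_rot: [[0.002, -0.998, 0.064], [0.001, 0.064, 0.998], [-1.0, -0.002, 0.001]]
wrist_force: [-0.2, 0.3, -0.3]
gripper_width: 0.003
```

```bash
python3 -m creep '[[0,0,0,-40,0],[0,0,0,-80,0],[0,0,0,-105,0],[0,0,0,-118,0],[0,0,0,-126,0],[0,0,0,-126,0],[0,0,0,-126,0],[0,0,0,-126,0]]'
python3 - <<'E'
from h import *
c=capture('scene');cv2.imwrite('pics/s2.png',c['image'][120:400,180:580].repeat(2,0).repeat(2,1))
E
```

```text
time_s: 3.4
tcp_pos: [0.6661, -0.0378, 0.0267]
ee_rot: [[0.005, -0.998, 0.064], [0.001, 0.064, 0.998], [-1.0, -0.005, 0.001]]
wrist_force: [0.0, 0.2, -0.3]
gripper_width: 0.004
```

View pics/s2.png

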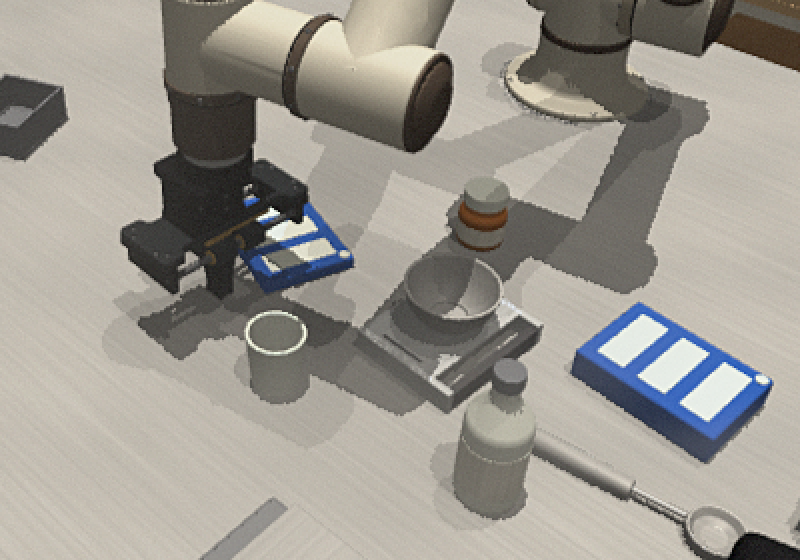

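```bash
python3 -m creep '[[0,-10,0,-2,0],[0,-20,0,-2,0],[0,-26,0,-2,0],[0,-31,0,-2,0],[0,-36,0,-2,0],[0,-41,0,-2,0],[0,-46,0,-2,0],[0,-46,0,-2,0]]'
python3 - <<'E'
from h import *
c=capture('scene');print(plate(c)); cv2.imwrite('pics/s3.png',c['image'][120:400,180:580].repeat(2,0).repeat(2,1))
c=capture('top');print(plate(c)); cv2.imwrite('pics/t3.png',c['image'])
E
```

```text
time_s: 4.25
tcp_pos: [0.6198, -0.0377, 0.0249]
ee_rot: [[0.005, -0.998, 0.064], [0.001, 0.064, 0.998], [-1.0, -0.005, 0.001]]
wrist_force: [1.2, 0.6, 0.7]
gripper_width: 0.003
[(array([433.8, 371.9]), array([112.4, 157.3]), 85.4), (array([1105.7, -385.9]), array([ 70.1, 207.5]), 80.3), (array([-923.9, -572.4]), array([ 78.6, 903. ]), 24.2)]
[(array([453.6, 377.2]), array([109.5, 156.7]), 85.0), (array([541.5, -55.7]), array([108.9, 147. ]), 71.0)]
```

View pics/s3.png

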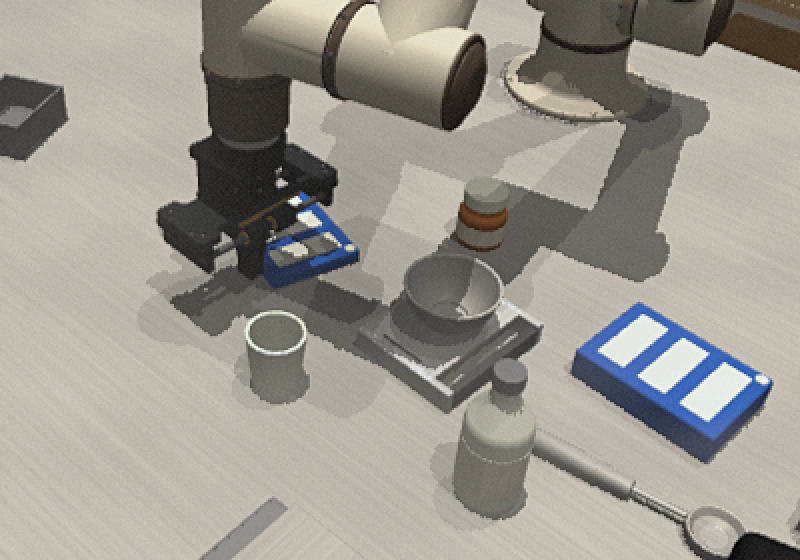

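View pics/t3.png

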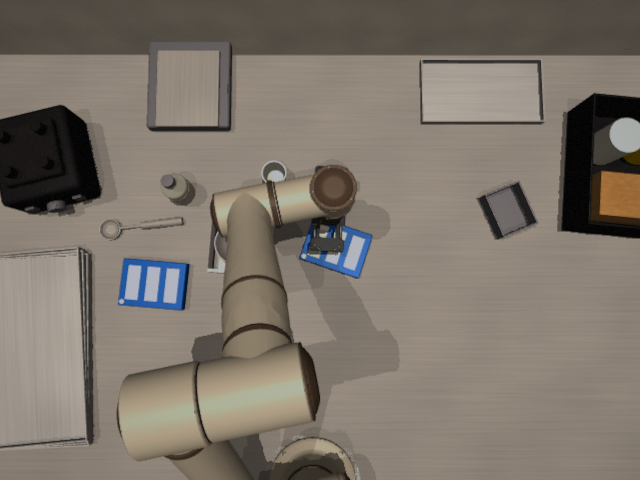

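```bash
python3 -m creep '[[0,18,0,0,0],[0,18,17,0,0],[0,6,17,0,0],[0,1,17,0,0],[0,-4,17,0,0],[0,-9,17,0,0],[0,-14,17,0,0],[0,-14,17,0,0]]'
python3 - <<'E'
from h import *
c=capture('top');print(plate(c)); cv2.imwrite('pics/t4.png',c['image'][150:350,150:450].repeat(2,0).repeat(2,1))
E
```

```text
time_s: 5.15
tcp_pos: [0.6049, -0.021, 0.0248]
ee_rot: [[0.003, -0.998, 0.064], [0.001, 0.064, 0.998], [-1.0, -0.003, 0.001]]
wrist_force: [-0.1, -0.2, 0.1]
gripper_width: 0.003
[(array([453.6, 377.2]), array([109.5, 156.7]), 85.0), (array([528. , -60.2]), array([108.6, 148.2]), 78.4)]
```

View pics/t4.png

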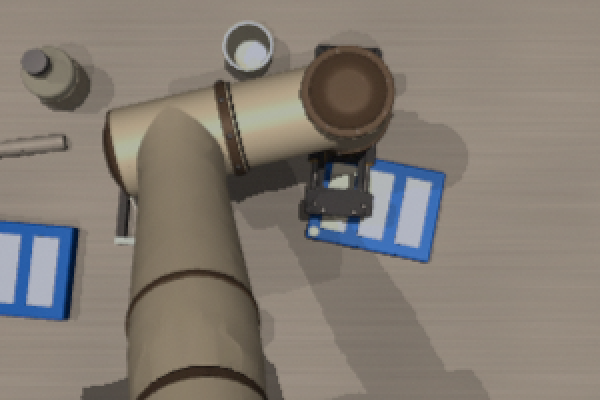

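```bash
python3 -m creep '[[0,14,0,0,0],[0,14,0,45,0],[0,14,0,85,0],[0.3,-15,-40,85,-0.05],[0.6,-45,-75,85,-0.1],[0.6,-75,-115,85,-0.136],[0.6,-99,-144,85,-0.136],[0.6,-99,-144,85,-0.136]]'
python3 - <<'E'
from h import *
for n in ['top','scene']:
  c=capture(n);print(plate(c)); cv2.imwrite(f'pics/{n}5.png',c['image'])
E
```

```text
time_s: 6.0
tcp_pos: [0.5011, -0.1678, 0.1092]
ee_rot: [[-0.002, -0.979, 0.204], [0.001, 0.204, 0.979], [-1.0, 0.003, 0.0]]
wrist_force: [-0.2, 0.3, 1.0]
gripper_width: 0.37
[(array([453.5, 377.2]), array([109.5, 156.7]), 85.0)]
[(array([433.8, 371.9]), array([112.5, 157.2]), 85.3), (array([1091.9, -379.7]), array([ 69.3, 210.5]), 69.8), (array([-900.8, -672.6]), array([300.6, 949.4]), 27.1)]
```

View pics/scene5.png

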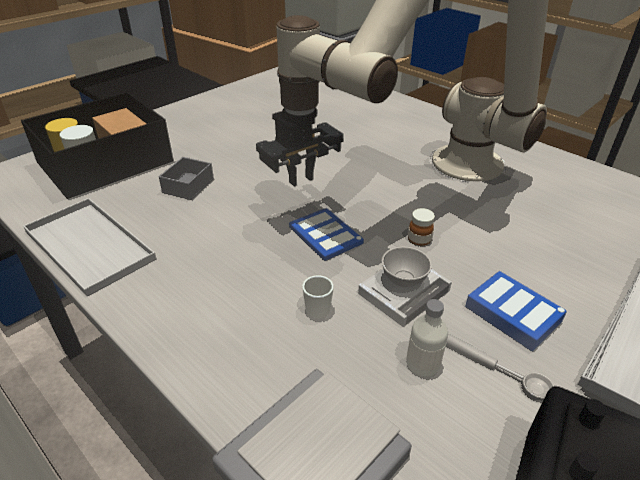

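View pics/top5.png

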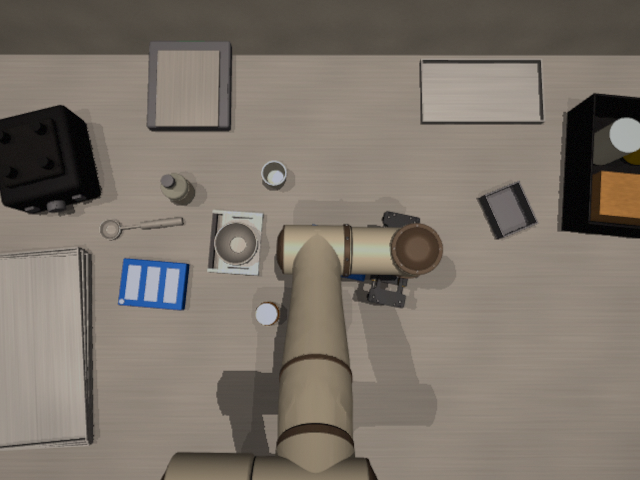

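```bash
sed -i 's/    out=\[\]/    m=cv2.morphologyEx(m,cv2.MORPH_CLOSE,np.ones((3,3),np.uint8));out=[]/; s/<800/<400/; s/>130)/>110)/' h.py
cat >> h.py <<'E'
U=np.array([.0663,.9978]);C=np.array([551.,184.])
def rel(r): d=r[0]-C; return ('along',round(float(d@U),1),'left',round(float(d@np.array([-U[1],U[0]])),1),'ang',round(r[2]-86.2,1),r[1])
E
python3 - <<'E'
from h import *
c=capture('scene')
for r in plate(c): print(r[0],r[1],rel(r))
E
```

```text
[440.6 371.8] [126.6 158.7] ('along', 180.1, 'left', 122.6, 'ang', -1.0, array([126.6, 158.7]))
[1106.  -387.5] [ 72.1 210.3] ('along', -533.4, 'left', -591.7, 'ang', -5.5, array([ 72.1, 210.3]))
[531.7 -56.2] [116.1 157.9] ('along', -241.0, 'left', 3.3, 'ang', -8.1, array([116.1, 157.9]))
[-905.7 -677.5] [301.4 961.5] ('along', -956.2, 'left', 1396.4, 'ang', -59.7, array([301.4, 961.5]))
```

```bash
python3 -m creep '[[0.6,5,0,-40,0],[0.6,5,0,-65,0],[0.6,5,0,-80,0],[0.6,5,0,-84,0],[0.6,6,6,-84,0],[0.6,8,14,-84,0],[0.6,9,18,-84,0],[0.6,9,18,-84,0]]'
python3 - <<'E'
from h import *
c=capture('scene')
print(rel(plate(c)[2])); cv2.imwrite(f'pics/s6.png',c['image'][100:380,180:580].repeat(2,0).repeat(2,1))
E
```

```text
time_s: 6.95
tcp_pos: [0.5156, -0.1465, 0.0267]
ee_rot: [[0.004, -0.98, 0.198], [-0.0, 0.198, 0.98], [-1.0, -0.004, 0.001]]
wrist_force: [0.5, -0.3, 0.5]
gripper_width: 0.602
('along', -240.9, 'left', 3.4, 'ang', -8.1, array([115.8, 159.3]))
```

View pics/s6.png

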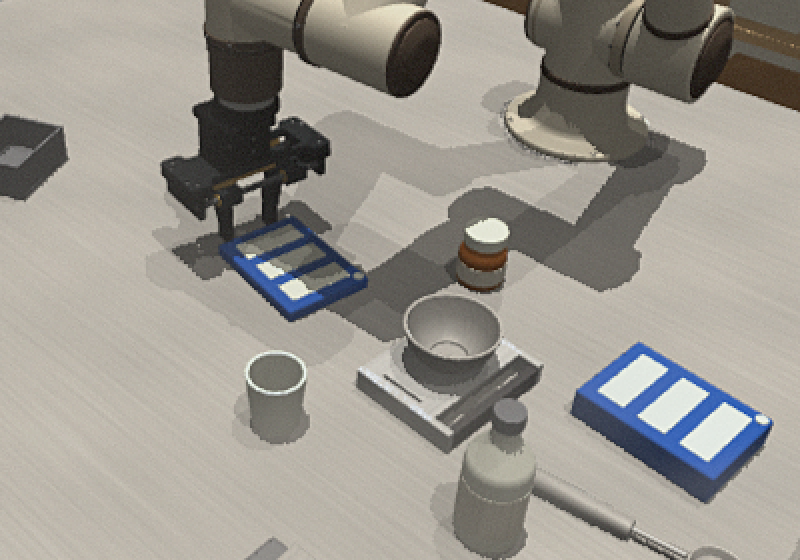

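```bash
python3 -m creep '[[0.6,2,6,-2,0],[0.6,4,13,-2,0.015],[0.6,6,21,-2,0.03],[0.6,8,29,-2,0.05],[0.6,10,37,-2,0.065],[0.6,12,45,-2,0.08],[0.6,13,51,-2,0.09],[0.6,14,54,-2,0.1]]'
python3 - <<'E'
from h import *
c=capture('scene')
print(rel(plate(c)[2])); cv2.imwrite(f'pics/s7.png',c['image'][100:380,180:580].repeat(2,0).repeat(2,1))
E
```

```text
time_s: 7.8
tcp_pos: [0.5295, -0.092, 0.0245]
ee_rot: [[0.004, -0.995, 0.098], [0.0, 0.098, 0.995], [-1.0, -0.004, 0.001]]
wrist_force: [-0.1, -4.8, 2.0]
gripper_width: 0.596
('along', -186.6, 'left', 2.0, 'ang', -1.8, array([118.4, 156.6]))
```

View pics/s7.png

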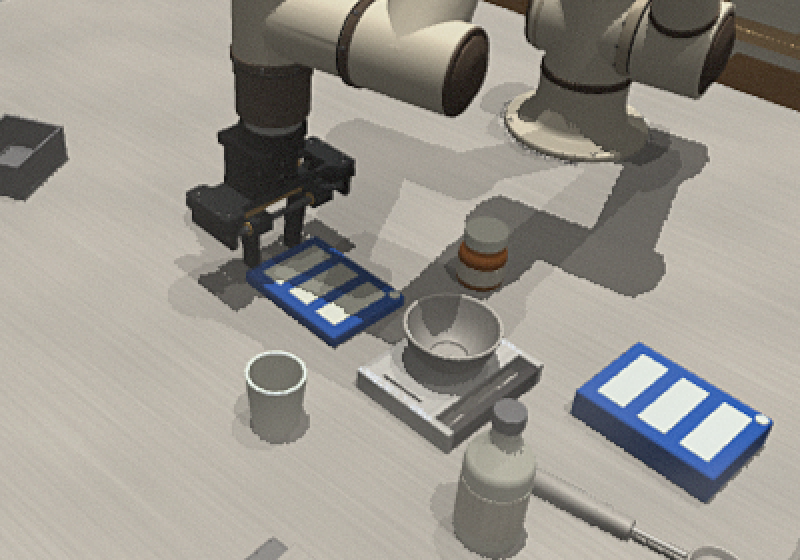

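```bash
cat >> h.py <<'E'
def dplate(c,ylim=.3):
    P=cloud(c);b=P-0
    q=(P[...,:2]*1000-C); al=q@U; la=q@np.array([-U[1],U[0]])
    m=(P[...,2]>.0125)&(P[...,2]<.0195)&(abs(la)<75)&(al<-64)&(al>-330)
    m=cv2.morphologyEx(m.astype(np.uint8),cv2.MORPH_OPEN,np.ones((3,3),np.uint8))>0
    n,l,st,_=cv2.connectedComponentsWithStats(m.astype(np.uint8));k=1+np.argmax(st[1:,4]);m=l==k
    pts=np.stack([al[m],la[m]],1).astype(np.float32);r=cv2.minAreaRect(pts)
    return m.sum(),np.round(cv2.boxPoints(r)).tolist(),r,np.median(P[m][:,2])
E
python3 - <<'E'
from h import *
c=capture('scene');print(dplate(c))
c=capture('top');print(plate(c))
E
```

```text
(np.int64(1855), [[-266.0, -48.0], [-115.0, -52.0], [-112.0, 59.0], [-263.0, 63.0]], ((-189.23707580566406, 5.674991607666016), (111.16327667236328, 150.6677703857422), 88.44307708740234), np.float64(0.014917665535760571))
[(array([453.3, 377.4]), array([110.3, 157.3]), 85.1)]
```

```bash
python3 -m creep '[[0.6,1.5,7,0,0.004],[0.6,3,15,0,0.008],[0.6,5,23,0,0.013],[0.6,7,31,0,0.018],[0.6,9,39,0,0.023],[0.6,10.5,47,0,0.028],[0.6,12,53,0,0.03],[0.6,12,55,0,0.03]]'
python3 - <<'E'
from h import *
c=capture('scene')
print(dplate(c),rel(plate(c)[2])); cv2.imwrite(f'pics/s8.png',c['image'][100:380,180:580].repeat(2,0).repeat(2,1))
E
```

```text
time_s: 8.75
tcp_pos: [0.5414, -0.0362, 0.024]
ee_rot: [[0.004, -0.998, 0.068], [0.001, 0.068, 0.998], [-1.0, -0.004, 0.002]]
wrist_force: [-0.3, -2.9, -1.1]
gripper_width: 0.604
(np.int64(1785), [[-209.0, -57.0], [-67.0, -57.0], [-67.0, 55.0], [-209.0, 55.0]], ((-137.65948486328125, -1.1450996398925781), (111.39209747314453, 141.73912048339844), 89.97966003417969), np.float64(0.01508030704558505)) ('along', -139.4, 'left', -4.0, 'ang', -0.1, array([119.4, 138.8]))
```

View pics/s8.png

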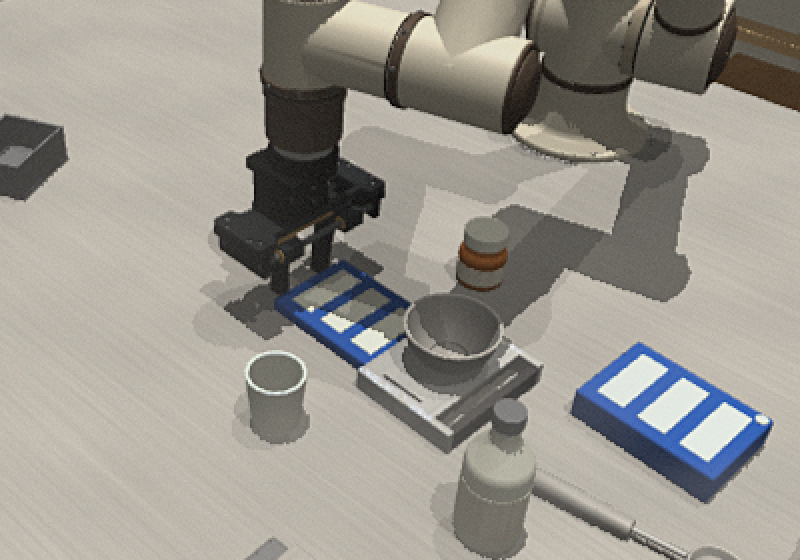

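```bash
python3 -m creep '[[0.6,0.5,8,0,0],[0.6,1,16,0,0],[0.6,1.6,25,0,0],[0.6,2.2,34,0,0],[0.6,2.8,43,0,0],[0.6,3.4,52,0,0],[0.6,4,60,0,0],[0.6,4,62,0,0]]'
python3 - <<'E'
from h import *
c=capture('scene')
print(dplate(c)); cv2.imwrite(f'pics/s9.png',c['image'][100:380,180:580].repeat(2,0).repeat(2,1))
E
```

```text
time_s: 9.6
tcp_pos: [0.5457, 0.0269, 0.0241]
ee_rot: [[0.004, -0.998, 0.068], [0.002, 0.068, 0.998], [-1.0, -0.004, 0.002]]
wrist_force: [0.5, -3.2, -0.5]
gripper_width: 0.596
(np.int64(1006), [[-154.0, 54.0], [-152.0, -57.0], [-65.0, -55.0], [-67.0, 55.0]], ((-109.41736602783203, -0.8393783569335938), (86.85614013671875, 110.64340209960938), 0.9911311864852905), np.float64(0.014929600245230712))
```

View pics/s9.png

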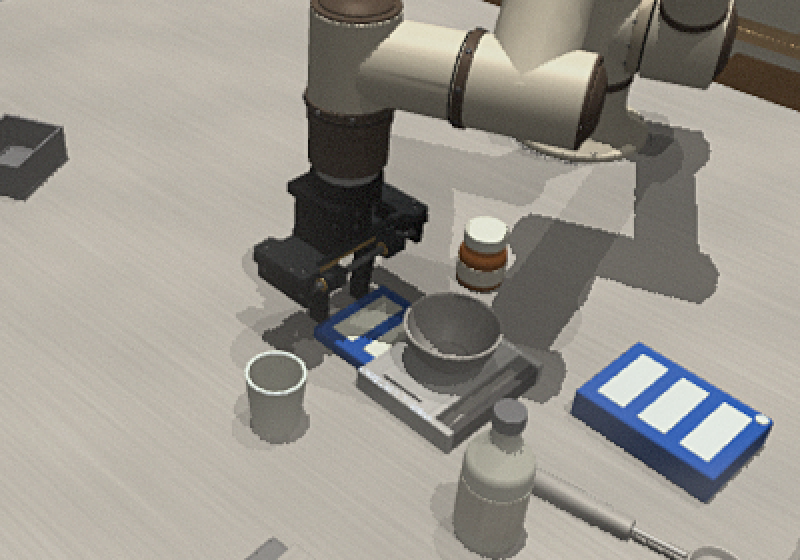

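```bash
python3 -m creep '[[0.6,0.5,6,0,0],[0.6,1,13,0,0],[0.6,1.4,20,0,0],[0.6,1.8,26,0,0],[0.6,2.2,32,0,0],[0.6,2.5,37,0,0],[0.6,2.7,40,0,0],[0.6,2.7,41,0,0]]'
python3 - <<'E'
from h import *
c=capture('scene')
print(dplate(c)); cv2.imwrite(f'pics/s10.png',c['image'][200:340,320:520].repeat(4,0).repeat(4,1))
E
```

```text
time_s: 10.45
tcp_pos: [0.5485, 0.0682, 0.024]
ee_rot: [[0.005, -0.998, 0.067], [0.002, 0.067, 0.998], [-1.0, -0.005, 0.002]]
wrist_force: [0.4, -3.4, 0.7]
gripper_width: 0.597
(np.int64(371), [[-106.0, -57.0], [-68.0, -58.0], [-66.0, 39.0], [-103.0, 40.0]], ((-85.63858795166016, -8.794330596923828), (97.21849060058594, 37.420440673828125), 88.52943420410156), np.float64(0.01500188995920837))
```

View pics/s10.png

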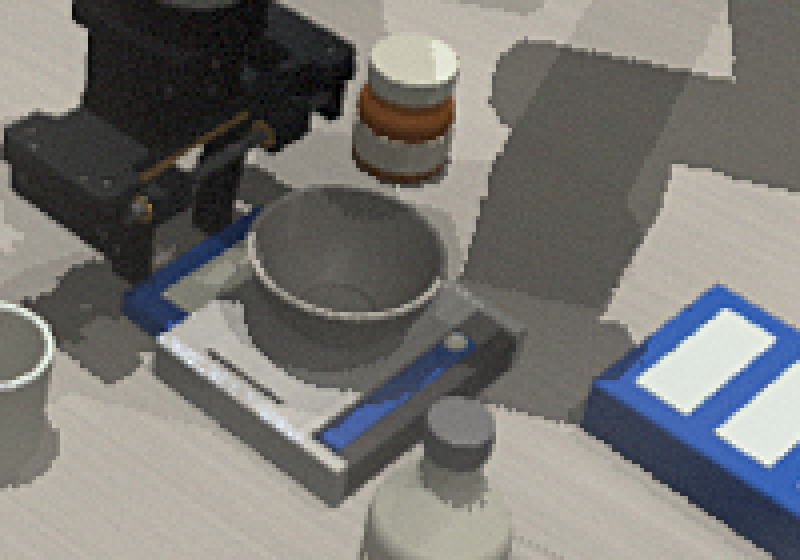

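```bash
python3 -m creep '[[0.6,0.1,1,0,0],[0.6,0.1,2,0,0],[0.6,0.2,3,0,0],[0.6,0.3,4,0,0],[0.6,0.3,5,0,0],[0.6,0.3,5,0,0],[0.6,0.3,5,0,0],[0.6,0.3,5,0,0]]'
```

```text
time_s: 11.3
tcp_pos: [0.5483, 0.0721, 0.024]
ee_rot: [[0.003, -0.998, 0.069], [0.001, 0.069, 0.998], [-1.0, -0.003, 0.001]]
wrist_force: [0.0, -7.2, 1.4]
gripper_width: 0.601
```

```bash
python3 -m creep '[[0.6,0.1,0.5,0,0],[0.6,0.1,1,0,0],[0.6,0.1,1.5,0,0],[0.6,0.1,2,0,0],[0.6,0.1,2,0,0],[0.6,0.1,2,0,0],[0.6,0.1,2,0,0],[0.6,0.1,2,0,0]]'
python3 - <<'E'
from h import *
c=capture('scene'); cv2.imwrite(f'pics/s11.png',c['image'][200:340,320:520].repeat(4,0).repeat(4,1))
E
```

```text
time_s: 12.1
tcp_pos: [0.5482, 0.0722, 0.0241]
ee_rot: [[0.002, -0.998, 0.069], [-0.001, 0.069, 0.998], [-1.0, -0.002, -0.001]]
wrist_force: [1.7, -10.8, 2.0]
gripper_width: 0.602
```

View pics/s11.png

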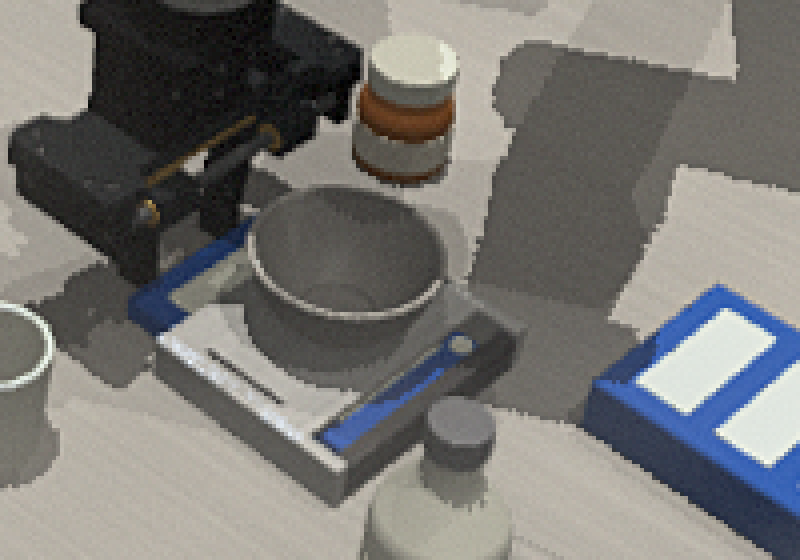

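```bash
python3 -m creep '[[0.6,0.1,1,0,0],[0.6,0.1,2,0,0],[0.6,0.2,3,0,0],[0.6,0.2,4,0,0],[0.6,0.2,4,0,0],[0.6,0.2,4,0,0],[0.6,0.2,4,0,0],[0.6,0.2,4,0,0]]'
python3 -m creep '[[0.6,0,-4,0,0],[0.6,-1,-15,0,0],[0.6,-2,-30,0,0],[0.6,-3,-45,20,0],[0.6,-5,-75,60,0],[0.6,-8,-120,110,0],[0.6,-11,-165,160,0],[0.6,-14,-210,180,0]]'
python3 - <<'E'
from h import *
for n in ['scene','top','wrist']:
  c=capture(n); cv2.imwrite(f'pics/{n}12.png',c['image'])
  if n=='scene': cv2.imwrite(f'pics/s12.png',c['image'][200:340,320:520].repeat(4,0).repeat(4,1));print(dplate(c))
  if n=='top': cv2.imwrite(f'pics/t12.png',c['image'][170:310,180:380].repeat(4,0).repeat(4,1));print(dplate(c))
E
```

```text
time_s: 12.95
tcp_pos: [0.5482, 0.0725, 0.0241]
ee_rot: [[-0.0, -0.998, 0.07], [-0.006, 0.07, 0.998], [-1.0, -0.0, -0.006]]
wrist_force: [4.3, -18.3, 1.6]
gripper_width: 0.6
time_s: 13.75
tcp_pos: [0.5365, -0.1118, 0.1891]
ee_rot: [[0.004, -0.998, 0.068], [-0.005, 0.068, 0.998], [-1.0, -0.004, -0.005]]
wrist_force: [0.9, -0.5, -0.7]
gripper_width: 0.602
(np.int64(322), [[-100.0, 32.0], [-99.0, -55.0], [-67.0, -55.0], [-68.0, 32.0]], ((-83.4136734008789, -11.320796966552734), (31.640897750854492, 87.16670989990234), 0.7244630455970764), np.float64(0.01497487263161007))Traceback (most recent call last):
  File "<stdin>", line 5, in <module>
  File "h.py", line 33, in dplate
    n,l,st,_=cv2.connectedComponentsWithStats(m.astype(np.uint8));k=1+np.argmax(st[1:,4]);m=l==k
                                                                      ~~~~~~~~~^^^^^^^^^^
    return _wrapfunc(a, 'argmax', axis=axis, out=out, **kwds)
    return bound(*args, **kwds)
ValueError: attempt to get argmax of an empty sequence
```

View pics/s12.png

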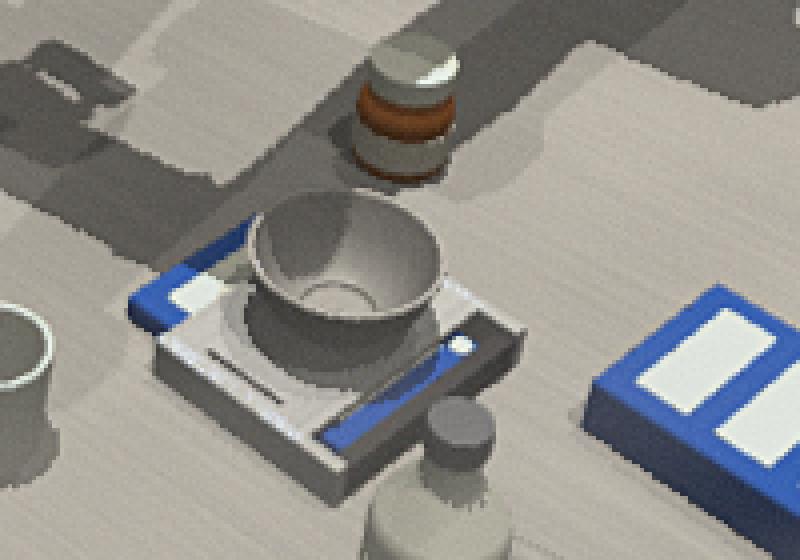

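View pics/t12.png

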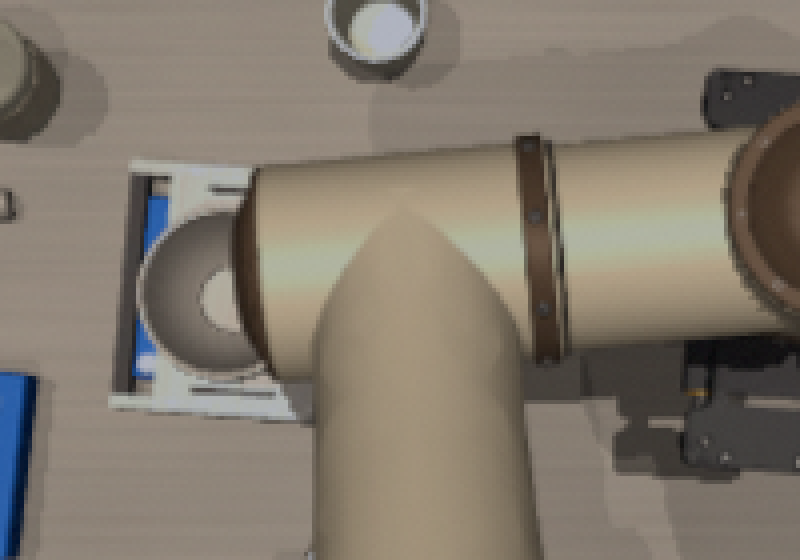

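```bash
python3 -m creep '[[0.6,-15,-40,20,0],[0.6,-30,-80,40,0],[0.6,-50,-120,50,0],[0.6,-70,-160,50,0],[0.6,-90,-200,50,0],[0.6,-110,-240,50,0],[0.6,-130,-280,50,0],[0.6,-150,-320,50,0]]'
python3 - <<'E'
from h import *
c=capture('top'); cv2.imwrite(f'pics/t13.png',cv2.resize(c['image'][190:290,190:310],None,fx=6,fy=6,interpolation=cv2.INTER_CUBIC))
cv2.imwrite('pics/t13f.png',c['image'])
m=mark_of(c,'bowl');print([(x['centre'],x['confidence']) for x in m])
print(dplate(c))
c=capture('scene');print(dplate(c));m=mark_of(c,'bowl');print([(x['centre'],x['confidence']) for x in m])
E
```

```text
time_s: 14.65
tcp_pos: [0.3868, -0.4355, 0.2405]
ee_rot: [[0.01, -0.997, 0.073], [-0.005, 0.073, 0.997], [-1.0, -0.011, -0.004]]
wrist_force: [1.0, 0.2, -0.3]
gripper_width: 0.604
[([239.7, 241.4], 0.76)]
(np.int64(149), [[-98.0, 52.0], [-95.0, 9.0], [-67.0, 11.0], [-70.0, 54.0]], ((-82.51441955566406, 31.480852127075195), (28.657705307006836, 43.21508026123047), 3.592297315597534), np.float64(0.015750392849548378))
(np.int64(349), [[-101.0, -57.0], [-67.0, -57.0], [-66.0, 34.0], [-100.0, 34.0]], ((-83.21785736083984, -11.394847869873047), (91.14807891845703, 33.8697395324707), 89.19413757324219), np.float64(0.014946298602574792))
[([407.7, 276.8], 0.78)]
```

View pics/t13.png

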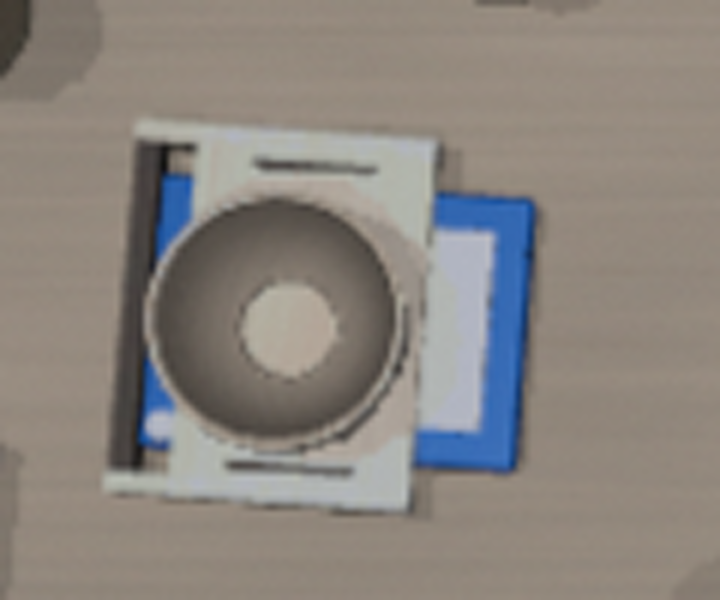

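View pics/t13f.png

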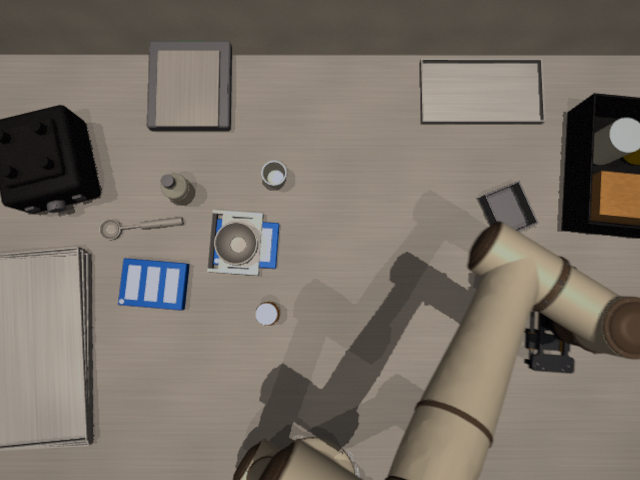

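```bash
python3 -c "
from station import *
print(finish_job())"
```

```text
the job is handed in; nothing more can be done
None
```

I pushed the thin plate in under the stand until it stopped against the bar, and handed the job in at about 15 s of the 64 s allowed. Two nudges with shut fingers on its side turned and lined it up. I then pushed its rear edge with two fingers and pressed it against the bar at about 18 N, where the tool stopped moving.

**Position:** In the last pictures the leading edge lies along the stop bar. The rear edge is parallel to the mouth within about 1°, and about 40 mm of plate sticks out (rear edge at stand x ≈ -100 mm). Sideways it sits about 1 mm off centre.

**Surroundings:** The bowl is where it was, and the jar, cup, bottle, spoon, tub and thick plate look unmoved. The arm is clear of everything.

**One disagreement:** the final depth fit from the top camera gave a skew of about 3.6°. It used only a small visible patch of 149 points. The scene camera's depth (about 0.8°) and the edges in the top picture both show the plate square, so I went with those.

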